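# Hold the inkstone down with the softest sprung arm

## Robot

A 7-joint arm with a two-finger parallel gripper is mounted at the origin on the work surface. World frame = base frame: x ahead of the robot, y to its left, z up, the work surface at z = 0. Lengths are in m, angles in rad, forces in N, time in s.
With the tool pointing down it reaches from about 0.425 to 0.875 m from the base axis. Payload 4.7 kg.
Tool frame: the origin (TCP) lies on the mounting face of the last link; the fingertips stand 182 mm ahead of it and the grasp point (between the pads) lies 164 mm ahead of it (ctrl.finger_overhang is the distance from the TCP to the fingertips, in m); z points along the fingers, y is the line along which they close (so a half turn about z gives the same grasp; the last joint's range is limited). The gripper opens to 87 mm and grips with 3 to 60 N. Pads are 19 mm wide; open, the fingers measure 117 mm over their backs; the gripper's body (75 mm by 190 mm) begins 51 mm behind the grasp point.
Start: joints at [1.266, 0.321, -0.07, 1.45, 0.023, 1.371, -0.057], TCP at [0.204, -0.617, 0.405] pointing down, gripper open.
Joint ranges: [-2.86, 2.86], [-0.3, 2.09], [-1.38, 1.24], [0.06, 2.45], [-1.56, 4.7], [0.09, 2.05], [-2.69, 2.69]. Speed limits (rad/s): [2.57, 2.57, 3.14, 3.14, 3.14, 3.14, 3.14].

## Interface

Orientations are given as a rotation vector (axis times angle).
In Python, from bench import ctrl gives the robot as it stands.
- The arm moves only by the shell command python3 -m jog 'ROWS' [FORCE]. ROWS is a JSON object of lists of equal length, an entry for each row: "translation": the shift along the tool's x, y, z as a fraction of full scale, a list of three; "yaw": the turn about the tool's z as a fraction of full scale; "jaw": the closure, from 0 (fully open) to 1 (shut). In form: {"translation": [[dx, dy, dz], ...], "yaw": [yaw, ...], "jaw": [jaw, ...]}. A call has 1 to 8 rows; each row is the pose to reach, as a shift and turn from the pose commanded when the call began, along the tool's axes at that moment, turning the shorter way round; what a row does not reach only later rows make up. Full scale, the value 1, is 0.2 m for a shift and 180 degrees for a turn. A row lasts 1/8 s, in which the tool goes at most 62.5 mm and 10.7 degrees, less where a joint would pass 70% of its speed; a pose out of reach is approached as far as the arm can. A call with a number of a shift or a turn outside -1 to 1 is refused whole. A call with a gripper value outside its range is refused whole. The fingers move at their own pace and stop on an object; FORCE is the grip in N (left out, the last holds). Time passes only in rows, so rows that repeat a pose let the fingers close. It gives the time, the measured TCP pose, the force, the opening and the grip force at its end, in the units of the state.
- ctrl.get_state(): the state, without advancing time (a new reading comes with each control period).
- ctrl.get_image(name): name is "side" or "top" or "wrist"; returns a dict with "pixels" (480x640x3 uint8, blue, green, red), "fx", "fy", "cx", "cy" (pixels), "R" (3x3) and "t" (3): a world point X has camera coordinates R X + t; the wrist camera has in their place "mount" (4x4, takes a point from camera to tool coordinates, whose origin is the TCP and whose axes are the flange's). Camera axes: x right, y down, z forward; pixel columns grow to the right and rows downward; lengths in m; the calibration is good to about 2 mm. The wrist camera is an equidistant fisheye: a pixel r from the principal point sees the ray r / f radians off the axis. A picture is of the moment at which its call begins: read the wrist's pose just before it. There is no depth.
- ctrl.close_job(): hands the job in; it is judged then, once.
Trained networks look in a picture, given as the dict that the camera call returned (one of the last four; its "shot" number tells which), for a name from the list of things; names that differ only in an ending like _2 or _b are one class to them, and where a whole thing is asked for, a point or a joint stands for the part that bears it (a point fixed in the world has none). Each returns a list of dicts, best first, with "p" (0 to 1); they miss things now and then, are a little off and sometimes report something else, mostly with a low value. They report only what shows in the picture. A call takes as long as a camera call. They do not tell look-alikes from the thing itself.
- ctrl.silhouettes(label, picture): "region" (480x640 bool, what is visible of it) and "at" ([column, row] in pixels, amid what is visible of it).
The state is a dict: "time": time; "joint_positions": joint angles; "qd": joint speeds; "joint_torque": joint torques, N m; "position": TCP position; "tool_rot": TCP orientation; "ft_force": force on the tool from outside, world axes, zero at the start; "torque": the same for the moment, N m; "grip_width": opening from 0.0 (shut) to 1.0 (fully open); "grip_force": force on a finger pad.
Only numpy, scipy, OpenCV 4.12 (cv2) and the standard library are available. Lean on these libraries where they do the work, as an engineer would, in place of code of your own. Each camera call takes 0.05 s, during which the arm holds its last target. There are 200 camera calls.

## Task

Lift the knobs of the three look-alike sprung hold-down arms around the inkstone a little to feel which has the softest spring. Then lift that plunger, swing its stiff arm round, and let its foot down on the middle of the stone's round medallion so that it stays there, holding the stone, when you let go. Do not shift the stone, and leave the other two arms pointing where they are.

Things in the scene. Friction and masses are not known exactly. Their poses are not given: they have to be found in the camera images.
- stone: dark slate inkstone, about 115 x 105 mm and 50 mm thick, 2.5 kg, lying loose on a plywood board (280 x 330 x 12 mm). Its flat top, at z = 62 mm, bears a round carved medallion (36 mm across, slightly raised rim, small pip in its middle) and some carved wavy ridges, all under 3 mm high. Origin: on the stone's underside (z = 12 mm), straight under the medallion's middle.
- post_k: one of three look-alike steel posts (22 mm thick, 56 mm round foot, fixed on the board around the stone, each 115 mm from the medallion's middle). Origin: on the post's axis, under its foot, z = 12 mm. z axis: hinge axis of its arm; x axis: the arm's direction at joint 0. Which of the three stands where changes.
- swing_k (a joint): angle of the grey level arm on post_k, rad, counter-clockwise from above, 0 = along the post's x axis. Stops at -1.8 and 3.4: turn within these, even if that is the long way; that way also clears the other arms. Stiff hinge, 0.25 N m of friction (2.2 N at the arm's end): stays where left. Arm 16 mm wide, z = 100 to 118 mm, pivot cap to 122 mm.
- plunger_k: upright sprung plunger through the end (28 mm across) of the arm on post_k, 115 mm from the hinge axis. Origin: on its axis, at the arm's underside (z = 100 mm at rest). Its 16 mm rubber foot ends 44 mm lower, so at rest 6 mm lower than the stone's top: it must be lifted by its knob to pass over the stone. Lifts 18 mm at most; a spring pushes it back down.
- top_k (a point): centre of the top of that plunger's dark wooden knob: upright cylinder, 30 mm across, 28 mm tall, top at z = 166 mm at rest, then 20 mm of bare 10 mm stem down to the arm. Turns freely on its stem. Lifting it takes 1 to 3.5 N, plus 0.2 to 2 N for each mm; the three springs look alike but each is at least twice as stiff as the next softer; only a pull tells.
- post_m: one of three look-alike steel posts (22 mm thick, 56 mm round foot, fixed on the board around the stone, each 115 mm from the medallion's middle). Origin: on the post's axis, under its foot, z = 12 mm. z axis: hinge axis of its arm; x axis: the arm's direction at joint 0. Which of the three stands where changes.
- swing_m (a joint): angle of the grey level arm on post_m, rad, counter-clockwise from above, 0 = along the post's x axis. Stops at -1.8 and 3.4: turn within these, even if that is the long way; that way also clears the other arms. Stiff hinge, 0.25 N m of friction (2.2 N at the arm's end): stays where left. Arm 16 mm wide, z = 100 to 118 mm, pivot cap to 122 mm.
- plunger_m: upright sprung plunger through the end (28 mm across) of the arm on post_m, 115 mm from the hinge axis. Origin: on its axis, at the arm's underside (z = 100 mm at rest). Its 16 mm rubber foot ends 44 mm lower, so at rest 6 mm lower than the stone's top: it must be lifted by its knob to pass over the stone. Lifts 18 mm at most; a spring pushes it back down.
- top_m (a point): centre of the top of that plunger's dark wooden knob: upright cylinder, 30 mm across, 28 mm tall, top at z = 166 mm at rest, then 20 mm of bare 10 mm stem down to the arm. Turns freely on its stem. Lifting it takes 1 to 3.5 N, plus 0.2 to 2 N for each mm; the three springs look alike but each is at least twice as stiff as the next softer; only a pull tells.
- post_p: one of three look-alike steel posts (22 mm thick, 56 mm round foot, fixed on the board around the stone, each 115 mm from the medallion's middle). Origin: on the post's axis, under its foot, z = 12 mm. z axis: hinge axis of its arm; x axis: the arm's direction at joint 0. Which of the three stands where changes.
- swing_p (a joint): angle of the grey level arm on post_p, rad, counter-clockwise from above, 0 = along the post's x axis. Stops at -1.8 and 3.4: turn within these, even if that is the long way; that way also clears the other arms. Stiff hinge, 0.25 N m of friction (2.2 N at the arm's end): stays where left. Arm 16 mm wide, z = 100 to 118 mm, pivot cap to 122 mm.
- plunger_p: upright sprung plunger through the end (28 mm across) of the arm on post_p, 115 mm from the hinge axis. Origin: on its axis, at the arm's underside (z = 100 mm at rest). Its 16 mm rubber foot ends 44 mm lower, so at rest 6 mm lower than the stone's top: it must be lifted by its knob to pass over the stone. Lifts 18 mm at most; a spring pushes it back down.
- top_p (a point): centre of the top of that plunger's dark wooden knob: upright cylinder, 30 mm across, 28 mm tall, top at z = 166 mm at rest, then 20 mm of bare 10 mm stem down to the arm. Turns freely on its stem. Lifting it takes 1 to 3.5 N, plus 0.2 to 2 N for each mm; the three springs look alike but each is at least twice as stiff as the next softer; only a pull tells.
Not all that is in view belongs to the job. Leave any green, red or turquoise look-alike of the stone alone.

How it is judged:
At the end, for the whole second after the job is handed in: The plunger with the softest spring stands on the stone within 8 mm (seen from above) of the medallion's middle and presses it with 1.5 to 4.8 N (only the softest presses so lightly there), its arm at rest; the other two plungers are within 20 mm of where they started (((horizontal distance between plunger_k and stone below 0.008 m and contact force between plunger_k and stone between 1.5 and 4.8 N and velocity of joint swing_k between -0.05 and 0.05 rad/s and distance of each of plunger_m, plunger_p from where it was at the start of the episode below 0.02 m) or (horizontal distance between plunger_m and stone below 0.008 m and contact force between plunger_m and stone between 1.5 and 4.8 N and velocity of joint swing_m between -0.05 and 0.05 rad/s and distance of each of plunger_k, plunger_p from where it was at the start of the episode below 0.02 m) or (horizontal distance between plunger_p and stone below 0.008 m and contact force between plunger_p and stone between 1.5 and 4.8 N and velocity of joint swing_p between -0.05 and 0.05 rad/s and distance of each of plunger_k, plunger_m from where it was at the start of the episode below 0.02 m))); the robot touches nothing.
It fails at once if two of the three arms are swung away at once (both plungers over 30 mm from their places) (distance of each of plunger_k, plunger_m from where it was at the start of the episode above 0.03 m or distance of each of plunger_k, plunger_p from where it was at the start of the episode above 0.03 m or distance of each of plunger_m, plunger_p from where it was at the start of the episode above 0.03 m).
It fails at once if the stone is shifted by more than 12 mm (distance of stone from where it was at the start of the episode above 0.012 m).
It also fails if it takes over 59 s, if anything falls off the work surface, if the arm or the gripper's body presses on something with over 40 N, if the wrist force passes 120 N, or if a joint passes its speed limit or range.

## Working session

There is one attempt and no reset: what is moved stays moved. The work goes in short steps, Python scripts to look and compute and a shell command to move; the robot and the scene stay as the last step left them, time stands still between calls to the robot, and variables do not carry over. Pictures are saved under pics/ and viewed, at most 10 in all, crops included, and the job is handed in when it is done.

```bash
mkdir -p pics; ls; cat > h.py <<'E'
import numpy as np, cv2
from bench import ctrl
from scipy.spatial.transform import Rotation as Ro
def ray(im,u,v):
    d=np.array([(u-im["cx"])/im["fx"],(v-im["cy"])/im["fy"],1.])
    R=np.array(im["R"]);return -R.T@np.array(im["t"]),R.T@d
def atz(im,u,v,z):
    o,d=ray(im,u,v);return o+d*(z-o[2])/d[2]
def proj(im,X):
    c=np.array(im["R"])@X+np.array(im["t"]);return im["fx"]*c[0]/c[2]+im["cx"],im["fy"]*c[1]/c[2]+im["cy"]
E
python3 - <<'E'
from h import *
print(ctrl.get_state())
for n in ["top","side"]:
    im=ctrl.get_image(n); cv2.imwrite(f"pics/{n}0.png",im["pixels"])
    print(n,im["fx"],np.round(-np.array(im["R"]).T@np.array(im["t"]),3))
    for l,z in [("stone",.062),("top_k",.152),("plunger_k",.1),("post_k",.1)]:
        for d in ctrl.silhouettes(l,im):
            print(l,round(d["p"],2),np.round(d["at"],1),d["region"].sum(),np.round(atz(im,*d["at"],z),3))
E
```

```text
pics
{'time': 0.0, 'joint_positions': array([ 1.2660856 ,  0.32181388, -0.07009498,  1.45171012,  0.02261554,
        1.37080254, -0.05687341]), 'qd': array([ 0.00083969, -0.00108492,  0.00111549,  0.0001773 ,  0.00100256,
        0.00105472,  0.0012132 ]), 'joint_torque': array([-8.85932459e-04, -4.91290784e+01, -4.04230328e-01, -3.12524736e+01,
       -6.38586120e-02,  4.39903478e-02,  1.80799534e-04]), 'position': array([ 0.20363781, -0.61704705,  0.40364956]), 'tool_rot': array([-3.09986862e+00, -4.98476531e-01,  6.59032521e-04]), 'ft_force': array([-0.25668034,  0.1656437 ,  0.32290146]), 'torque': array([0.04066451, 0.05873553, 0.03185541]), 'grip_force': 0.0, 'grip_width': 1.0009017724267377}
top 452.88234368982785 [0.342 0.168 1.052]
stone 0.97 [158.5 269.1] 2326 [0.432 0.504 0.062]
stone 0.89 [259.4 341.6] 2188 [0.28  0.282 0.062]
stone 0.77 [472.6 146.6] 1911 [ 0.725 -0.195  0.062]
stone 0.65 [349.7 256.1] 2109 [0.466 0.09  0.062]
stone 0.4 [321.5 151.1] 232 [0.707 0.155 0.062]
top_k 0.78 [378.5 200.8] 189 [0.569 0.038 0.152]
top_k 0.75 [321.4 150.3] 204 [0.675 0.157 0.152]
[... 418 characters left out ...]
601.7775048232405 [0.459 1.203 1.254]
stone 0.86 [246.3 193.7] 1024 [ 0.734 -0.149  0.062]
stone 0.86 [347.8 397.6] 2101 [0.438 0.529 0.062]
stone 0.84 [404.4 316.2] 1677 [0.296 0.306 0.062]
stone 0.79 [333.9 258.4] 1094 [0.47  0.113 0.062]
top_k 0.55 [295.5 278.6] 151 [0.562 0.262 0.152]
top_k 0.51 [299.5 213.2] 132 [0.562 0.032 0.152]
top_k 0.49 [251.9 247.9] 175 [0.677 0.16  0.152]
plunger_k 0.75 [297.5 219. ] 189 [0.571 0.    0.1  ]
plunger_k 0.53 [253.  251.6] 177 [0.683 0.124 0.1  ]
plunger_k 0.16 [322.3 219.1] 957 [0.503 0.001 0.1  ]
post_k 0.82 [316.5 218.1] 865 [ 0.519 -0.003  0.1  ]
post_k 0.73 [325.3 287.8] 1021 [0.491 0.247 0.1  ]
post_k 0.64 [283.6 254. ] 982 [0.602 0.132 0.1  ]
```

```bash
python3 - <<'E'
import cv2
a=cv2.imread("pics/top0.png")[120:340,220:460]
cv2.imwrite("pics/top0c.png",cv2.resize(a,None,fx=2.7,fy=2.7,interpolation=cv2.INTER_CUBIC))
E
```

```text
(no output)
```

View pics/top0c.png

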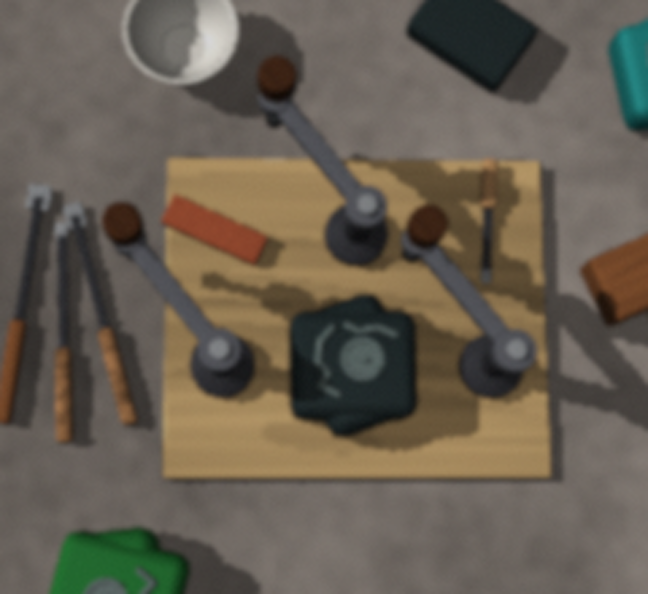

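View pics/side0.png

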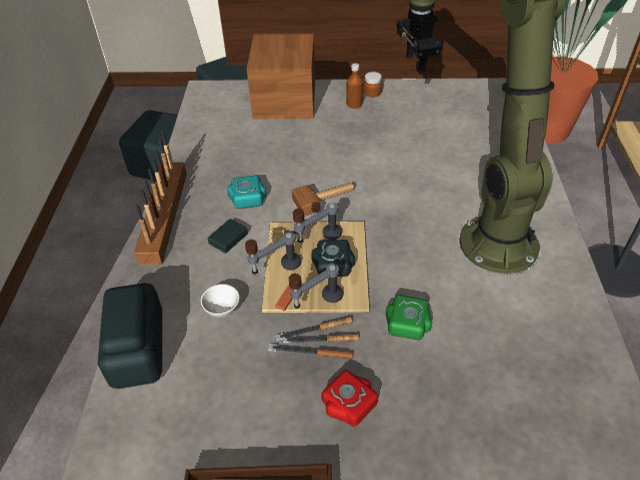

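The top view shows the medallion at crop (362,358). The pivot caps are at (366,205), (219,350) and (516,350), and their knobs are at (277,77), (123,223) and (428,226). All three arms point forward-left. The side view confirms this and shows nothing close above the arms.

```bash
cat >> h.py <<'E'
def goto(X,yaw_deg=0,s=None):  # rows numbers for TCP target X from current measured pose
    s=s or ctrl.get_state(); R=Ro.from_rotvec(s["tool_rot"]).as_matrix()
    return R.T@(np.array(X)-s["position"])/.2
E
python3 - <<'E'
from h import *
from scipy.optimize import least_squares
im=ctrl.get_image("top")
f=lambda p,z:atz(im,p[0]/2.7+220-.3,p[1]/2.7+120-.3,z)[:2]
M=f((362,358),.063)
P={'A':f((366,205),.122),'L':f((219,350),.122),'R':f((516,350),.122)}
K={'A':f((277,77),.166),'L':f((123,223),.166),'R':f((428,226),.166)}
print(M)
for k in P:
    d=P[k]-M;e=K[k]-P[k];print(k,P[k],np.hypot(*d),np.degrees(np.arctan2(d[1],d[0])),K[k],np.hypot(*e),np.degrees(np.arctan2(e[1],e[0])))
s=ctrl.get_state();print(Ro.from_rotvec(s["tool_rot"]).as_matrix().round(3))
E
```

```text
[0.47418772 0.08121243]
A [0.58738775 0.08330785] 0.11321941812354094 1.0604663607129905 [0.67449911 0.15501475] 0.11282849600276461 39.45996765839747
L [0.47097252 0.19621799] 0.11505048554990359 91.60139703827613 [0.55873615 0.26765681] 0.11316342991918651 39.145286907498345
R [ 0.47416569 -0.03290135] 0.11411378397838132 -90.01106166943697 [0.56048257 0.04091378] 0.11357497839669538 40.53588452128759
[[ 0.95   0.313  0.   ]
 [ 0.313 -0.95  -0.   ]
 [-0.     0.    -1.   ]]
```

```bash
python3 -m jog '{"translation":[[0.2,-0.19,0],[0.4,-0.38,0],[0.6,-0.56,0],[0.8,-0.75,0],[0.95,-0.9,0]],"yaw":[0,0,0,0,0],"jaw":[0,0,0,0,0]}' 20; python3 -m jog '{"translation":[[0.2,-0.19,0],[0.4,-0.38,0],[0.6,-0.56,0],[0.8,-0.75,0],[0.95,-0.9,0]],"yaw":[0,0,0,0,0],"jaw":[0.3,0.3,0.3,0.3,0.3]}';  python3 - <<'E'
from h import *
print(goto([.561,.041,.400]))
E
```

```text
time: 1.18
position: [0.329, -0.3844, 0.4051]
tool_rot: [3.101, 0.502, 0.001]
ft_force: [0.6, -0.4, 0.1]
grip_width: 1.001
grip_force: 0.0
time: 1.8
position: [0.4525, -0.1538, 0.4052]
tool_rot: [3.101, 0.501, 0.001]
ft_force: [0.7, -1.4, 0.6]
grip_width: 0.707
grip_force: 0.0
[ 0.82171516 -0.75356541  0.02583128]
```

```bash
python3 -m jog '{"translation":[[0.2,-0.19,0],[0.4,-0.38,0],[0.6,-0.56,0],[0.75,-0.7,0],[0.83,-0.755,0],[0.83,-0.755,0],[0.83,-0.755,0]],"yaw":[0,0,0,0,0,0,0],"jaw":[0.3,0.3,0.3,0.3,0.3,0.3,0.3]}';  python3 - <<'E'
from h import *
print(goto([.561,.041,.316]))
s=ctrl.get_state();im=ctrl.get_image("wrist");cv2.imwrite("pics/w0.png",im["pixels"])
T=np.eye(4);T[:3,:3]=Ro.from_rotvec(s["tool_rot"]).as_matrix();T[:3,3]=s["position"];T=T@np.array(im["mount"])
print({k:im[k] for k in im if k!="pixels"})
def wz(u,v,z):
    x=(u-im["cx"]),(v-im["cy"]);r=np.hypot(*x);th=r/im["fx"]
    d=np.array([x[0]/r*np.sin(th),x[1]/r*np.sin(th),np.cos(th)]);d=T[:3,:3]@d
    return T[:3,3]+d*(z-T[2,3])/d[2]
for l,z in [("top_k",.16),("stone",.062)]:
    for d in ctrl.silhouettes(l,im): print(l,d["p"],d["at"],d["region"].sum(),wz(*d["at"],z).round(4))
E
```

```text
time: 2.68
position: [0.5618, 0.0381, 0.4046]
tool_rot: [3.101, 0.497, -0.001]
ft_force: [0.1, 0.5, 0.3]
grip_width: 0.704
grip_force: 0.0
[ 0.00109158 -0.01528207  0.44303006]
{'fx': 371.64829954431775, 'fy': 371.64829954431775, 'cx': 320.9771809555022, 'cy': 243.96419216815076, 'mount': array([[ 3.61239129e-04, -9.65022362e-01, -2.62167332e-01,
         7.06035262e-02],
       [ 9.99999854e-01,  2.43284633e-04,  4.82378807e-04,
         2.09995562e-06],
       [-4.01725053e-04, -2.62167468e-01,  9.65022309e-01,
         2.01673918e-02],
       [ 0.00000000e+00,  0.00000000e+00,  0.00000000e+00,
         1.00000000e+00]]), 'shot': 4}
top_k 0.9 [202.9, 32.4] 2141 [0.6771 0.1528 0.16  ]
top_k 0.83 [319.4, 250.3] 2094 [0.5666 0.0404 0.16  ]
top_k 0.57 [37.8, 161.5] 1508 [0.5654 0.2606 0.16  ]
stone 0.87 [252.5, 269.0] 6612 [0.5028 0.0852 0.062 ]
stone 0.66 [572.2, 142.0] 7380 [ 0.7262 -0.1754  0.062 ]
stone 0.57 [1.2, 206.4] 215 [0.4716 0.4037 0.062 ]
```

View pics/w0.png

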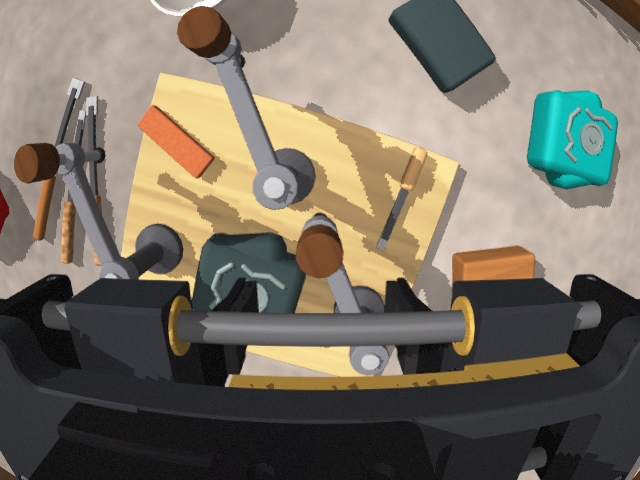

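```bash
python3 -m jog '{"translation":[[0,-0.015,0.15],[0,-0.015,0.3],[0,-0.015,0.44],[0,-0.015,0.44],[0,-0.015,0.44],[0,-0.015,0.44]],"yaw":[0,0,0,0,0,0],"jaw":[0.3,0.3,0.3,0.3,0.4,0.5]}' 30; python3 -m jog '{"translation":[[0,0,0],[0,0,0],[0,0,0],[0,0,0],[0,0,0],[0,0,0]],"yaw":[0,0,0,0,0,0],"jaw":[0.6,0.8,0.8,0.8,0.8,0.8]}' 30; python3 -m jog '{"translation":[[0,0,-0.015],[0,0,-0.015],[0,0,-0.015],[0,0,-0.015]],"yaw":[0,0,0,0],"jaw":[0.8,0.8,0.8,0.8]}';python3 -m jog '{"translation":[[0,0,-0.02],[0,0,-0.02],[0,0,-0.02],[0,0,-0.02]],"yaw":[0,0,0,0],"jaw":[0.8,0.8,0.8,0.8]}'
```

```text
time: 3.58
position: [0.5616, 0.0419, 0.3183]
tool_rot: [3.101, 0.498, 0.004]
ft_force: [-0.9, -0.0, 0.7]
grip_width: 0.565
grip_force: 0.0
time: 4.32
position: [0.5613, 0.0417, 0.3171]
tool_rot: [3.101, 0.498, 0.001]
ft_force: [-0.8, -3.5, 4.3]
grip_width: 0.334
grip_force: 30.0
time: 4.82
position: [0.5609, 0.0421, 0.3193]
tool_rot: [-3.101, -0.499, 0.001]
ft_force: [0.2, -2.1, -1.4]
grip_width: 0.333
grip_force: 30.0
time: 5.32
position: [0.5609, 0.0421, 0.3235]
tool_rot: [-3.102, -0.499, 0.001]
ft_force: [0.1, -1.6, -3.1]
grip_width: 0.336
grip_force: 30.0
```

```bash
python3 -m jog '{"translation":[[0,0,-0.03],[0,0,-0.03],[0,0,-0.03],[0,0,-0.03]],"yaw":[0,0,0,0],"jaw":[0.8,0.8,0.8,0.8]}';python3 - <<'E'
from h import *
for i in range(3): ctrl.get_image("top");s=ctrl.get_state();print(s["position"],s["ft_force"])
E
```

```text
time: 5.82
position: [0.5609, 0.0421, 0.3295]
tool_rot: [-3.102, -0.499, 0.001]
ft_force: [-1.8, -1.1, -3.4]
grip_width: 0.334
grip_force: 30.0
[0.56089406 0.04208053 0.32946531] [-1.19607054 -0.48335147 -5.89357706]
[0.56089535 0.04208885 0.32950247] [-0.09097148 -0.90100441 -4.91079728]
[0.56090936 0.04207465 0.32951839] [-1.97726519 -0.29767324 -4.87978489]
```

```bash
python3 -m jog '{"translation":[[0,0,0.04],[0,0,0.06],[0,0,0.06],[0,0,0.06],[0,0,0.06],[0,0,-0.1],[0,0,-0.2]],"yaw":[0,0,0,0,0,0,0],"jaw":[0.8,0.8,0.5,0.3,0.3,0.3,0.3]}'; python3 -m jog '{"translation":[[0.2,-0.1,0],[0.4,-0.2,0],[0.6,-0.3,0],[0.726,-0.366,0],[0.726,-0.366,0],[0.726,-0.366,0.1],[0.726,-0.366,0.2],[0.726,-0.366,0.2]],"yaw":[0,0,0,0,0,0,0,0],"jaw":[0.3,0.3,0.3,0.3,0.3,0.3,0.3,0.3]}'; python3 - <<'E'
from h import *
print(goto([.676,.156,.316]))
E
```

```text
time: 6.85
position: [0.5615, 0.0422, 0.3715]
tool_rot: [3.101, 0.499, 0.004]
ft_force: [-0.0, -0.5, 0.1]
grip_width: 0.693
grip_force: 0.0
time: 7.85
position: [0.675, 0.1553, 0.3265]
tool_rot: [3.101, 0.497, -0.008]
ft_force: [0.3, -0.2, 0.9]
grip_width: 0.7
grip_force: 0.0
[ 0.00584843 -0.00169467  0.05240192]
```

```bash
python3 -m jog '{"translation":[[0,0,0.05],[0,0,0.05],[0,0,0.05],[0,0,0.05],[0,0,0.05],[0,0,0.05],[0,0,0.05]],"yaw":[0,0,0,0,0,0,0],"jaw":[0.4,0.5,0.6,0.8,0.8,0.8,0.8]}' 30; python3 -m jog '{"translation":[[0,0,-0.01],[0,0,-0.02],[0,0,-0.02],[0,0,-0.02]],"yaw":[0,0,0,0],"jaw":[0.8,0.8,0.8,0.8]}'; python3 - <<'E'
from h import *
for i in range(3): ctrl.get_image("top");s=ctrl.get_state();print(s["position"],s["ft_force"])
E
python3 -m jog '{"translation":[[0,0,-0.02],[0,0,-0.03],[0,0,-0.03],[0,0,-0.03]],"yaw":[0,0,0,0],"jaw":[0.8,0.8,0.8,0.8]}'; python3 - <<'E'
from h import *
for i in range(3): ctrl.get_image("top");s=ctrl.get_state();print(s["position"],s["ft_force"])
E
```

```text
time: 8.72
position: [0.6763, 0.1565, 0.3202]
tool_rot: [3.101, 0.498, 0.001]
ft_force: [-0.1, -3.0, 2.7]
grip_width: 0.335
grip_force: 30.0
time: 9.22
position: [0.6758, 0.1571, 0.3228]
tool_rot: [-3.101, -0.499, 0.002]
ft_force: [1.7, -1.1, -6.2]
grip_width: 0.336
grip_force: 30.0
[0.67581341 0.15708307 0.32290453] [ 1.58187983 -1.44801607 -6.54313093]
[0.67581472 0.15705142 0.323005  ] [ 1.56775368 -0.57749166 -7.41524794]
[0.67580718 0.15706941 0.32309222] [ 2.49340208 -0.97410999 -7.5817073 ]
time: 9.88
position: [0.6758, 0.157, 0.3287]
tool_rot: [-3.102, -0.499, 0.002]
ft_force: [4.9, 0.0, -15.6]
grip_width: 0.338
grip_force: 30.0
[0.67576728 0.15703755 0.32883841] [  3.54695538   0.02633255 -15.54455997]
[0.67577721 0.15700865 0.32893426] [  2.71861176  -0.0573566  -16.84497022]
[0.67576211 0.15703192 0.3290532 ] [  3.45711059   0.91693983 -16.3010438 ]
```

```bash
python3 -m jog '{"translation":[[0,0,0.03],[0,0,0.05],[0,0,0.05],[0,0,0.05],[0,0,0.05],[0,0,-0.1],[0,0,-0.2]],"yaw":[0,0,0,0,0,0,0],"jaw":[0.8,0.8,0.5,0.3,0.3,0.3,0.3]}'; python3 -m jog '{"translation":[[-0.1,-0.2,0],[-0.2,-0.4,0],[-0.3,-0.6,0],[-0.379,-0.72,0],[-0.379,-0.72,0],[-0.379,-0.72,0.1],[-0.379,-0.72,0.24],[-0.379,-0.72,0.24]],"yaw":[0,0,0,0,0,0,0,0],"jaw":[0.3,0.3,0.3,0.3,0.3,0.3,0.3,0.3]}'; python3 - <<'E'
from h import *
print(goto([.559,.268,.316]))
E
```

```text
time: 10.9
position: [0.6763, 0.1573, 0.3719]
tool_rot: [-3.101, -0.499, -0.004]
ft_force: [-0.1, 0.0, 0.3]
grip_width: 0.689
grip_force: 0.0
time: 11.9
position: [0.5594, 0.2674, 0.3179]
tool_rot: [3.1, 0.494, -0.009]
ft_force: [0.0, 0.2, -0.6]
grip_width: 0.701
grip_force: 0.0
[-0.0006462  -0.00359157  0.00960003]
```

```bash
python3 -m jog '{"translation":[[0,0,0],[0,0,0],[0,0,0],[0,0,0],[0,0,0],[0,0,0],[0,0,0]],"yaw":[0,0,0,0,0,0,0],"jaw":[0.4,0.5,0.6,0.8,0.8,0.8,0.8]}' 30; python3 -m jog '{"translation":[[0,0,-0.01],[0,0,-0.02],[0,0,-0.02],[0,0,-0.02]],"yaw":[0,0,0,0],"jaw":[0.8,0.8,0.8,0.8]}'; python3 - <<'E'
from h import *
for i in range(3): ctrl.get_image("top");s=ctrl.get_state();print(s["position"],s["ft_force"])
E
python3 -m jog '{"translation":[[0,0,-0.02],[0,0,-0.03],[0,0,-0.03],[0,0,-0.03]],"yaw":[0,0,0,0],"jaw":[0.8,0.8,0.8,0.8]}'; python3 - <<'E'
from h import *
for i in range(3): ctrl.get_image("top");s=ctrl.get_state();print(s["position"],s["ft_force"])
E
```

```text
time: 12.78
position: [0.5591, 0.2697, 0.3221]
tool_rot: [3.101, 0.498, 0.001]
ft_force: [-0.2, -2.7, 3.5]
grip_width: 0.336
grip_force: 30.0
time: 13.28
position: [0.5589, 0.2699, 0.3252]
tool_rot: [3.102, 0.499, -0.001]
ft_force: [2.3, -0.1, -4.6]
grip_width: 0.336
grip_force: 30.0
[0.55888134 0.26988256 0.32527315] [ 2.16929469 -0.97517312 -4.19695699]
[0.55885677 0.26994436 0.3253482 ] [ 2.42277835 -0.73384921 -4.53336192]
[0.55888508 0.26991089 0.32540768] [ 1.86158681 -1.33236939 -4.50399037]
time: 13.92
position: [0.5588, 0.2699, 0.3313]
tool_rot: [3.102, 0.499, -0.001]
ft_force: [3.7, -0.6, -7.7]
grip_width: 0.335
grip_force: 30.0
[0.55879202 0.26993827 0.33132067] [ 2.76647721 -0.08530796 -8.87569204]
[0.55880751 0.26994355 0.33138676] [ 2.84053096 -0.37482826 -8.11479634]
[0.55880498 0.26994961 0.33144372] [ 2.43438619 -0.33433464 -8.50164647]
```

R rises about 0.3 N/mm, L about 0.67 and A about 1.5, so R is the softest. I'll release L and go back to R.

```bash
python3 -m jog '{"translation":[[0,0,0.03],[0,0,0.05],[0,0,0.05],[0,0,0.05],[0,0,0.05],[0,0,-0.1],[0,0,-0.2]],"yaw":[0,0,0,0,0,0,0],"jaw":[0.8,0.8,0.5,0.3,0.3,0.3,0.3]}'; python3 -m jog '{"translation":[[-0.07,0.2,0],[-0.14,0.4,0],[-0.2,0.6,0],[-0.27,0.8,0],[-0.33,0.98,0]],"yaw":[0,0,0,0,0],"jaw":[0.3,0.3,0.3,0.3,0.3]}'; python3 -m jog '{"translation":[[-0.02,0.106,0],[-0.02,0.106,0],[-0.02,0.106,0.1],[-0.02,0.106,0.2],[-0.02,0.106,0.24],[-0.02,0.106,0.24]],"yaw":[0,0,0,0,0,0],"jaw":[0.3,0.3,0.3,0.3,0.3,0.3]}'; python3 - <<'E'
from h import *
print(goto([.561,.0415,.316]))
E
```

```text
time: 14.95
position: [0.5589, 0.2704, 0.3732]
tool_rot: [-3.101, -0.499, -0.002]
ft_force: [-0.0, -0.5, 1.2]
grip_width: 0.688
grip_force: 0.0
time: 15.58
position: [0.5576, 0.0617, 0.3723]
tool_rot: [3.101, 0.498, 0.001]
ft_force: [1.2, -0.0, 0.4]
grip_width: 0.703
grip_force: 0.0
time: 16.32
position: [0.5601, 0.0423, 0.3225]
tool_rot: [-3.101, -0.5, 0.003]
ft_force: [-0.2, -0.3, 0.2]
grip_width: 0.703
grip_force: 0.0
[0.00304321 0.00510378 0.03227017]
```

```bash
python3 -m jog '{"translation":[[0.003,0,0.03],[0.003,0,0.03],[0.003,0,0.03],[0.003,0,0.03],[0.003,0,0.03],[0.003,0,0.03],[0.003,0,0.03]],"yaw":[0,0,0,0,0,0,0],"jaw":[0.4,0.5,0.6,0.8,0.8,0.8,0.8]}' 30; python3 -m jog '{"translation":[[0,0,-0.02],[0,0,-0.04],[0,0,-0.06],[0,0,-0.07],[0,0,-0.07],[0,0,-0.07]],"yaw":[0,0,0,0,0,0],"jaw":[0.8,0.8,0.8,0.8,0.8,0.8]}'; python3 - <<'E'
from h import *
s=ctrl.get_state();R=Ro.from_rotvec(s["tool_rot"]).as_matrix()
print(s["position"],s["ft_force"])
c=np.array([.4735,-.0335]);k=s["position"][:2];a0=np.arctan2(*(k-c)[::-1]);r0=np.hypot(*(k-c));print(np.degrees(a0),r0)
for a in np.linspace(a0,np.radians(90),13)[1:]:
    X=np.r_[c+.115*np.array([np.cos(a),np.sin(a)]),s["position"][2]];print((R.T@(X-s["position"])/.2).round(3))
E
```

```text
time: 17.2
position: [0.5612, 0.0421, 0.318]
tool_rot: [3.102, 0.499, 0.001]
ft_force: [0.3, 0.7, 2.2]
grip_width: 0.334
grip_force: 30.0
time: 17.95
position: [0.5611, 0.042, 0.3315]
tool_rot: [-3.102, -0.499, 0.0]
ft_force: [2.6, 1.9, -4.7]
grip_width: 0.336
grip_force: 30.0
[0.56109552 0.04200169 0.33151048] [ 2.62391968  1.85231702 -4.68799043]
40.759216769571395 0.1156437635094512
[-0.02  -0.036  0.   ]
[-0.04  -0.072  0.   ]
[-0.062 -0.107  0.   ]
[-0.087 -0.14   0.   ]
[-0.114 -0.171  0.   ]
[-0.143 -0.2    0.   ]
[-0.174 -0.227  0.   ]
[-0.207 -0.252  0.   ]
[-0.242 -0.274  0.   ]
[-0.278 -0.294  0.   ]
[-0.315 -0.311  0.   ]
[-0.354 -0.325  0.   ]
```

```bash
python3 -m jog '{"translation":[[-0.02,-0.036,0],[-0.04,-0.072,0],[-0.062,-0.107,0],[-0.087,-0.14,0],[-0.114,-0.171,0],[-0.143,-0.2,0],[-0.143,-0.2,0]],"yaw":[0,0,0,0,0,0,0],"jaw":[0.8,0.8,0.8,0.8,0.8,0.8,0.8]}'
```

```text
time: 18.82
position: [0.5202, 0.0717, 0.3314]
tool_rot: [-3.101, -0.5, 0.004]
ft_force: [-0.9, 3.1, -4.9]
grip_width: 0.332
grip_force: 30.0
```

```bash
python3 -m jog '{"translation":[[-0.031,-0.027,0],[-0.064,-0.052,0],[-0.099,-0.074,0],[-0.135,-0.094,0],[-0.172,-0.111,0],[-0.211,-0.125,0],[-0.211,-0.125,0],[-0.211,-0.125,0]],"yaw":[0,0,0,0,0,0,0,0],"jaw":[0.8,0.8,0.8,0.8,0.8,0.8,0.8,0.8]}'
python3 - <<'E'
from h import *
im=ctrl.get_image("top");print(ctrl.get_state()["position"],ctrl.get_state()["ft_force"])
im=ctrl.get_image("wrist");cv2.imwrite("pics/w1.png",im["pixels"])
E
```

```text
time: 19.82
position: [0.4727, 0.0811, 0.3312]
tool_rot: [3.101, 0.498, -0.005]
ft_force: [-2.3, -0.5, -4.5]
grip_width: 0.336
grip_force: 30.0
[0.47280904 0.08113674 0.33113336] [-2.38203077 -0.34618424 -5.4931616 ]
```

View pics/w1.png

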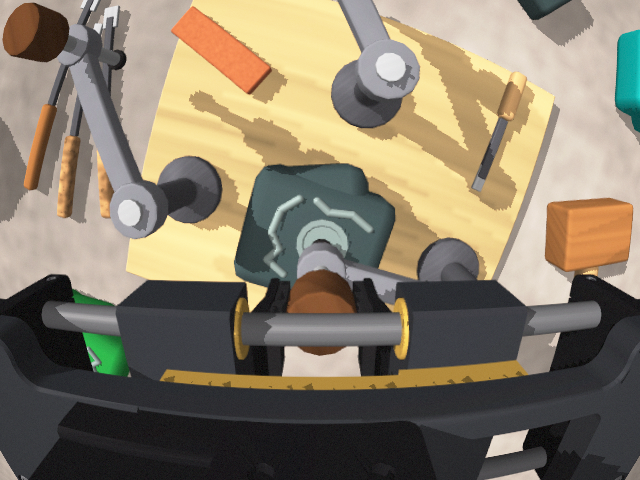

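The foot is over the medallion, which shows around (322,240). Next I lower it and let go.

```bash
python3 -m jog '{"translation":[[0,0,0.012],[0,0,0.024],[0,0,0.036],[0,0,0.038],[0,0,0.038]],"yaw":[0,0,0,0,0],"jaw":[0.8,0.8,0.8,0.8,0.8]}'; python3 -m jog '{"translation":[[0,0,0],[0,0,0],[0,0,0],[0,0,0],[0,0,-0.1],[0,0,-0.25],[0,0,-0.4]],"yaw":[0,0,0,0,0,0,0],"jaw":[0.6,0.5,0.4,0.3,0.3,0.3,0.3]}'; python3 -m jog '{"translation":[[-0.2,0.25,0],[-0.4,0.5,0],[-0.4,0.75,0],[-0.4,0.95,0],[-0.4,0.95,0]],"yaw":[0,0,0,0,0],"jaw":[0.3,0.3,0.3,0.3,0.3]}'
python3 - <<'E'
from h import *
im=ctrl.get_image("top")
cv2.imwrite("pics/top1c.png",cv2.resize(im["pixels"][120:340,220:460],None,fx=2.7,fy=2.7,interpolation=cv2.INTER_CUBIC))
for X in ([.4735,.0815,.172],[.4735,.0815,.122]): print((np.array(proj(im,np.array(X)))-[220,120])*2.7)
E
```

```text
time: 20.55
position: [0.4736, 0.0813, 0.3242]
tool_rot: [3.101, 0.498, 0.0]
ft_force: [-2.0, -4.2, -2.2]
grip_width: 0.334
grip_force: 30.0
time: 21.42
position: [0.4734, 0.0817, 0.405]
tool_rot: [-3.102, -0.499, -0.0]
ft_force: [0.0, -0.2, -0.5]
grip_width: 0.697
grip_force: 0.0
time: 22.05
position: [0.4572, -0.1273, 0.4039]
tool_rot: [-3.103, -0.49, -0.0]
ft_force: [-0.2, 0.6, -0.6]
grip_width: 0.698
grip_force: 0.0
[373.93841436 338.47409687]
[367.5578004  347.99443649]
```

View pics/top1c.png

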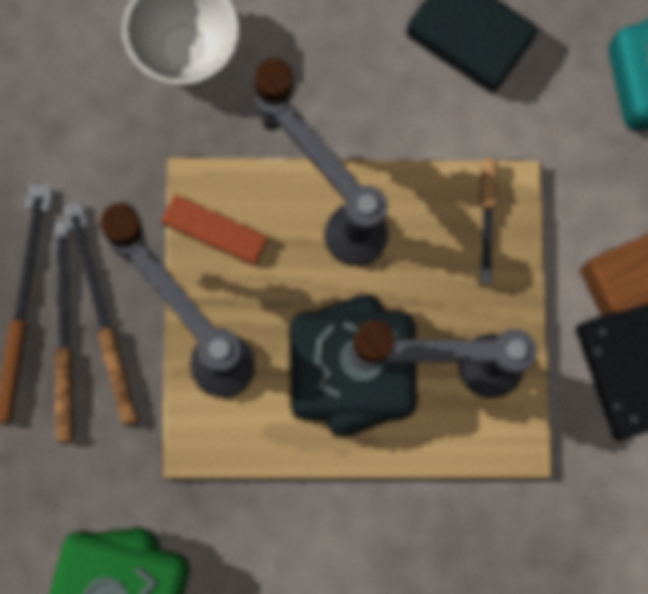

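The knob sits at crop (375,340), against an expected (374,338). The stone and the other two arms are where they were, and the robot is clear.

```bash
python3 -c "
from bench import ctrl
print(ctrl.close_job())"
```

```text
the job is handed in; nothing more can be done
None
```

I handed the job in at about 22 s: the softest plunger (on the right-hand post, about 0.3 N/mm against 0.67 and 1.5) stands about 1 mm from the medallion's middle, and the stone and other two arms look unmoved; its press on the stone, not measured directly, should be about 3 N.

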